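# Complete the specimen row, then hold down the recessed reset button

## Task

Set the tester up for a new batch: put the two loose black specimens on the two empty ring marks of the low specimen shelf, upright and each centred on its ring, so that the row of four is complete. Then take the stylus out of its stand, reach its pin through the round hole in the top of the controller box, and press the recessed reset button all the way down with it. Leave everything else where it stands, and finish still gripping the stylus and holding the button down: do not let go.

Things in the scene. Friction and masses are not known exactly. Their poses are not given: they have to be found in the camera images.
- shelf: fixed low white shelf, 120 mm deep (its x) by 240 mm long (its y), flat top 60 mm above the bench and open all round and above. Origin: under its centre, at bench height. The row of four places runs along its y axis on its centre line, 52 mm from centre to centre, at y = -78, -26, 26 and 78 mm; two neighbours already stand on two of them and ring marks show the other two; which are which varies.
- mark_1: thin black ring printed flat on the shelf top (39 to 45 mm diameter), one of the two empty places of the row. Origin: its centre, on the shelf top (60 mm above the bench).
- mark_2: the other printed ring, alike. Origin: its centre, on the shelf top.
- spec_1: loose specimen on the bench: flat-ended upright cylinder of black resin, 36 mm diameter, 28 mm tall, a small square of steel (14 mm) set flush in its top; 80 g. Origin: centre of its underside, z up along its axis. Either specimen may go on either ring.
- spec_2: loose specimen on the bench, identical with spec_1. flat-ended upright cylinder of black resin, 36 mm diameter, 28 mm tall, a small square of steel (14 mm) set flush in its top; 80 g. Origin: centre of its underside, z up along its axis. 
- row_a: specimen already standing in the row on the shelf, identical with the others; stays where it is. Origin: centre of its underside.
- row_b: second specimen already standing in the row on the shelf; stays where it is. Origin: centre of its underside.
- stand: fixed aluminium block, 60 x 60 mm and 75 mm tall, with a vertical 9 mm hole right through its centre in which the stylus stands. Origin: centre of its underside.
- stylus: loose stylus, 150 mm long, 50 g, upright in the stand at the start: a steel pin, 7 mm diameter, 70 mm long (flat chamfered tip) below a round grey handle, 16 mm diameter, 80 mm long, whose shoulder rests on the stand. Origin: tip of the pin; z runs from tip to handle. At the start the tip is 5 mm and the handle 75 to 155 mm above the bench.
- stylus_tip (a point): tip of the stylus's pin (same point as the stylus's origin).
- stylus_grip (a point): point on the stylus's axis 120 mm from the tip, 50 mm up the handle (30 mm below its top): a good place to grip it.
- controller: fixed white controller box, 150 x 150 mm and 90 mm tall, top cover 5 mm thick, flat, with a dark display and flat keys. Origin: centre of its underside.
- aperture (a point): centre of the round 16 mm hole through the controller's top cover, at the cover's upper face (90 mm above the bench); at x 25, y 30 mm in the controller's frame. It is the only hole; nothing lies between it and the button.
- button_top (a point): centre of the top of the white recessed reset button (15 mm diameter), straight below the aperture, 26 mm below the cover's upper face when not pressed; moves down with the button.
- reset (a joint): travel of the reset button, m: 0 = up, 0.006 = fully down. Springs back; it starts to move at about 0.6 N and is fully down at about 4.2 N.
- ref_block: bystander: loose square steel block 45 x 45 x 16 mm among the specimens. Origin: centre of its underside.
- joystick: bystander: white box 100 x 80 x 45 mm with a small black stick on top (84 mm tall in all). Origin: centre of its underside.
- oil_bottle: bystander: small bottle 44 mm in diameter, 85 mm tall. Origin: centre of its underside.
- dish: bystander: shallow white dish 80 mm in diameter, 18 mm tall. Origin: centre of its underside.
- screwdriver: bystander: screwdriver lying on the bench. Origin: at its middle, underside.
There are look-alikes about, which are no part of the job. Of the things like the stylus, leave any that is green; of the rest the smaller one is meant. What is shaped like the spec_2 but pink is not meant.

How it is judged:
On the way, in this order (a step that is already met when the one before it is completed fails the run):
1. both loose specimens stand upright on the two ring marks, let go and at rest (distance between any of spec_1, spec_2 and mark_1 below 0.01 m and distance between any of spec_1, spec_2 and mark_2 below 0.01 m and angle between each of spec_1, spec_2, row_a, row_b's own z axis and vertical below 0.1 rad and contact force between the fingers and spec_1 below 0.1 N and linear speed of each of spec_1, spec_2 below 0.02 m/s and contact force between the fingers and spec_2 below 0.1 N), for 0.2 s.
2. the stylus is lifted clear of its stand in the gripper (z of stylus_tip in the frame of stand above 0.078 m and contact force between the fingers and stylus above 0.5 N), for 0.1 s.
At the end, for the whole second after the job is handed in: Stylus still gripped, tip through the aperture (25 mm or more deep, within 9 mm of the button centre, pushing over 1 N), button held at least 4.5 of 6 mm down; a specimen within 10 mm of each ring centre, all four upright within 0.1 rad, the set ones let go and at rest (all of step 1 and value of joint reset above 0.0045 m and horizontal distance between stylus_tip and button_top below 0.009 m and z of stylus_tip in the frame of aperture below -0.025 m and contact force between stylus and controller above 1 N and contact force between the fingers and stylus above 0.5 N); the arm keeps its last pose, push and grip.
It fails at once if a specimen already in the row is moved more than 12 mm (distance of any of row_a, row_b from where it was at the start of the episode above 0.012 m).
It fails at once if a bystander is moved more than 25 mm (distance of any of ref_block, joystick, oil_bottle, dish, screwdriver from where it was at the start of the episode above 0.025 m).
It also fails if it takes over 64 s, if anything falls off the work surface, if the arm or the gripper's body presses on something with over 40 N, if the wrist force passes 120 N, or if a joint passes its speed limit or range.

## Robot

A 6-joint arm with a two-finger parallel gripper is mounted at the origin on the work surface. World frame = base frame: x ahead of the robot, y to its left, z up, the work surface at z = 0. Lengths are in m, angles in rad, forces in N, time in s.
With the tool pointing down it reaches from about 0.425 to 0.95 m from the base axis. Payload 3.5 kg.
Tool frame: the origin (TCP) lies midway between the tips of the shut fingers; the grasp point (between the pads) lies 19 mm behind it (ctrl.pinch_z is the distance from the TCP to the grasp point, in m); z points along the fingers, y is the line along which they close (so a half turn about z gives the same grasp; the last joint's range is limited). The gripper opens to 85 mm and grips with 20 to 120 N. Pads are 22 mm wide; open, the fingers measure 114 mm over their backs; the gripper's body (76 mm by 85 mm) begins 54 mm behind the grasp point. The pads swing forward as they close: fully open they stand 13 mm farther back than shut.
Start: joints at [-1.327, 0.286, 1.577, -0, 1.279, -0.15], TCP at [0.259, -0.623, 0.231] pointing down, gripper open.
Joint ranges: [-2.77, 2.77], [-0.9, 2.22], [0.21, 2.48], [-1.53, 4.67], [0.24, 2.81], [-2.84, 2.84]. Speed limits (rad/s): [2.79, 2.79, 3.14, 3.14, 3.14, 3.14].

## Interface

Orientations are given as a unit quaternion [x, y, z, w].
In Python, from plant import get_state, viewer, sign_off, ctrl gives the robot as it stands. The module is installed in compiled form; this text tells all that it offers.
- The arm moves only by the shell command python3 -m handwheel 'ROWS' [FORCE]. ROWS is JSON, a list that holds one entry, the list of rows, each a list of 5 numbers: the finger opening in m, from 0 to 0.0854, then the shift along the tool's x, y, z in m, then the turn about the tool's z in degrees. In form: [[[claw, x, y, z, spin], ...]]. A call has 1 to 12 rows; each row shifts and turns the commanded pose from where the row before left it, along the tool's axes as they then stand; what a row does not reach is not made up. A row lasts 1/12 s, in which the tool goes at most 41.7 mm and 7.16 degrees, less where a joint would pass 70% of its speed; a pose out of reach is approached as far as the arm can. A call is refused whole if a number of a shift passes 0.0417 or a number of a turn 7.16, either way. A call with a gripper value outside its range is refused whole. The fingers move at their own pace and stop on an object; FORCE is the grip in N (left out, the last holds). Time passes only in rows, so rows that do not move let the fingers close. It gives the time, the measured TCP pose, the force, the opening and the grip force at its end, in the units of the state.
- get_state(): the state, without advancing time (a new reading comes with each control period).
- viewer.read_camera(name): name is "side" or "top" or "wrist"; returns the picture (420x560x3 uint8, blue, green, red); there is no depth.
- viewer.camera_params(name): a dict with "fov_y" (degrees; the focal length in pixels is half the picture's height over the tangent of half this angle, whatever the lens; pixels are square), "cx", "cy" (the principal point, pixels), "xyz" and "attitude" of the camera in the world; the wrist camera has in their place "hand_eye" (4x4, takes a point from camera to tool coordinates, whose origin is the TCP and whose axes are the flange's). Camera axes: x right, y up, looking along -z (the intrinsics and any distortion apply to the point x, -y, -z); pixel columns grow to the right and rows downward; lengths in m; the calibration is good to about 2 mm. A picture is of the moment at which its call begins: read the wrist's pose just before it. camera_params takes no time and is no camera call.
- sign_off(): hands the job in; it is judged then, once.
Trained networks look in the newest picture that a camera, given by its name, has taken for a name from the list of things; names that differ only in an ending like _2 or _b are one class to them, and where a whole thing is asked for, a point or a joint stands for the part that bears it (a point fixed in the world has none). Each returns a list of dicts, best first, with "confidence" (0 to 1); they miss things now and then, are a little off and sometimes report something else, mostly with a low value. They report only what shows in the picture. A call takes as long as a camera call. They do not tell look-alikes from the thing itself.
- viewer.look_for(camera, name): "extent" ([left, top, width, height] as shares, 0 to 1, of the picture: columns of its width, rows of its height, round what is visible of it).
- viewer.outline_of(camera, name): "mask" (420x560 bool, what is visible of it) and "extent" ([left, top, width, height] as shares, 0 to 1, of the picture: columns of its width, rows of its height, round what is visible of it).
- viewer.pinpoint(camera, name): "xy" ([column, row] as shares, 0 to 1, of the picture: columns of its width, rows of its height: a listed point, or the origin of a listed thing).
The state is a dict: "time": time; "qpos": joint angles; "dq": joint speeds; "joint_efforts": joint torques, N m; "eef_pos": TCP position; "tcp_rot": TCP orientation; "contact_force": force on the tool from outside, world axes, zero at the start; "wrist_torque": the same for the moment, N m; "opening": opening from 0.0 (shut) to 1.0 (fully open); "finger_force": force on a finger pad.
Only numpy, scipy, OpenCV 4.12 (cv2) and the standard library are available. Lean on these libraries where they do the work, as an engineer would, in place of code of your own. Each camera call takes 0.05 s, during which the arm holds its last target. There are 200 camera calls.

## Working session

There is one attempt and no reset: what is moved stays moved. The work goes in short steps, Python scripts to look and compute and a shell command to move; the robot and the scene stay as the last step left them, time stands still between calls to the robot, and variables do not carry over. Pictures are saved under pics/ and viewed, at most 10 in all, crops included, and the job is handed in when it is done.

```bash
mkdir -p pics; python3 - <<'E'
from plant import get_state, viewer, ctrl
import cv2
s=get_state(); print(s, ctrl.pinch_z)
for n in ("top","side","wrist"):
    im=viewer.read_camera(n); cv2.imwrite(f"pics/{n}0.png",im); print(n,viewer.camera_params(n))
E
```

```text
{'time': 0.0, 'qpos': array([-1.32700285e+00,  2.87203556e-01,  1.57815890e+00,  1.53094344e-05,
        1.27861243e+00, -1.49997766e-01]), 'dq': array([ 0.00059731,  0.00024028,  0.00059283, -0.00015326, -0.00157989,
       -0.0002478 ]), 'joint_efforts': array([-2.63592110e-04, -4.05983520e+01, -2.92623192e+01, -1.09725784e-04,
        5.83546178e-03,  8.93445275e-06]), 'eef_pos': array([ 0.25886521, -0.6226829 ,  0.22993172]), 'tcp_rot': array([ 9.80678337e-01,  1.95623569e-01, -4.85207373e-05, -1.19015047e-03]), 'contact_force': array([-0.27124617,  0.09039685,  0.01399236]), 'wrist_torque': array([-0.05272584,  0.01291821, -0.02755885]), 'finger_force': 0.0, 'opening': 0.9931392535774307} 0.0187
top {'fov_y': 44.31479137990754, 'cx': 273.2785195404329, 'cy': 225.2269810674582, 'xyz': array([0.35160416, 0.01687844, 1.20830724]), 'attitude': array([-0.08227647,  0.08318622,  0.72578113, -0.67790293])}
side {'fov_y': 45.631477739743055, 'cx': 274.6880681109892, 'cy': 218.44395643285415, 'xyz': array([0.39153463, 0.88503345, 0.756121  ]), 'attitude': array([-0.05321803,  0.44048781,  0.8877476 , -0.12264797])}
wrist {'fov_y': 63.49882411639146, 'cx': 279.35897343945965, 'cy': 212.11858336911985, 'hand_eye': array([[ 1.07158675e-04,  9.53908451e-01,  3.00097743e-01,
         7.69182608e-02],
       [ 9.99999915e-01, -2.21699714e-04,  3.47628622e-04,
         6.86567077e-04],
       [ 3.98137464e-04,  3.00097680e-01, -9.53908394e-01,
        -1.43369422e-01],
       [ 0.00000000e+00,  0.00000000e+00,  0.00000000e+00,
         1.00000000e+00]])}
```

View pics/top0.png

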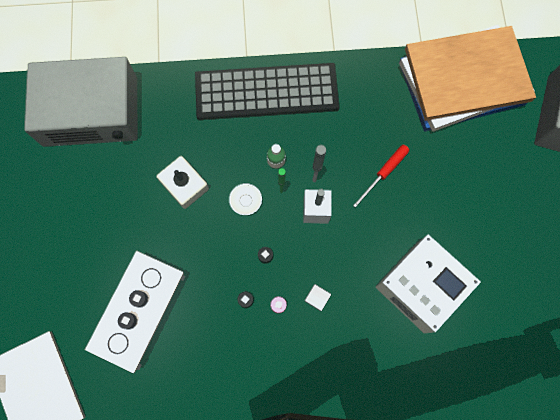

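View pics/side0.png

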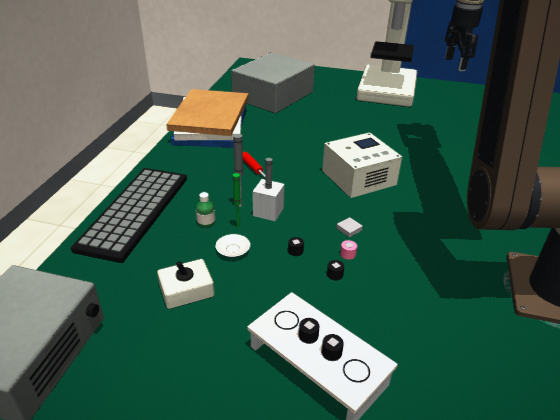

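The top view shows:
- loose black specimens at (265,255) and (246,299); the pink look-alike at (279,304)
- empty rings at (151,278) and (118,343), with row specimens at (138,298) and (127,320)
- stylus candidates: grey in the stand (319,197), larger grey one (320,157), green one (282,175)
- aperture near (429,264)

By the description, the stylus is the smaller grey one, in the stand block.

```bash
cat > h.py <<'E'
import numpy as np, cv2
from scipy.spatial.transform import Rotation as R
from plant import get_state, viewer
def cam(n, s=None):
    p=viewer.camera_params(n); f=210/np.tan(np.radians(p["fov_y"]/2))
    if n=="wrist":
        s=s or get_state(); T=np.eye(4); T[:3,:3]=R.from_quat(s["tcp_rot"]).as_matrix(); T[:3,3]=s["eef_pos"]
        M=T@p["hand_eye"]; return M[:3,:3],M[:3,3],f,p["cx"],p["cy"]
    return R.from_quat(p["attitude"]).as_matrix(),np.array(p["xyz"]),f,p["cx"],p["cy"]
def ray(c,uv):
    Rm,t,f,cx,cy=c; d=Rm@np.array([(uv[0]-cx)/f,-(uv[1]-cy)/f,-1.]); return t,d
def onplane(c,uv,z):
    t,d=ray(c,uv); return (t+d*(z-t[2])/d[2])
def proj(c,X):
    Rm,t,f,cx,cy=c; q=Rm.T@(np.asarray(X)-t); return np.array([cx+f*q[0]/-q[2],cy-f*q[1]/-q[2]])
def delta(s,X):   # world target -> tool-frame shift from TCP
    return R.from_quat(s["tcp_rot"]).as_matrix().T@(np.asarray(X)-s["eef_pos"])
def blob(im,uv,r,lo,hi):  # centroid of grey-range blob nearest uv within window
    u,v=map(int,uv); g=cv2.cvtColor(im,6)[v-r:v+r+1,u-r:u+r+1]
    n,l,st,ce=cv2.connectedComponentsWithStats(cv2.inRange(g,lo,hi))
    k=min(range(1,n),key=lambda i:np.hypot(*(ce[i]-r))-0.02*st[i,4]); return ce[k]+[u-r,v-r],st[k,4]
E
python3 - <<'E'
from h import *
im=cv2.imread("pics/top0.png"); c=cam("top"); sd=cam("side")
pts={"specA":((265,255),.028),"specB":((246,299),.028),"rowa":((138,298),.088),"rowb":((127,320),.088)}
for k,(uv,z) in pts.items():
    b,a=blob(im,uv,9,140,255); X=onplane(c,b,z); print(k,b.round(1),a,X.round(4),proj(sd,X).round(0))
for k,uv,z in [("ring1",(151,278),.06),("ring2",(118,343),.06),("pink",(279,304),.028),("aper",(429,264.5),.09),("stytop",(319,192),.155),("biggrey",(320,150),.2),("ref",(318,297),.016),("cUL",(428,236),.09),("cUR",(480,283),.09),("cLR",(433,331),.09),("cLL",(378,287),.09),
 ("st1",(305,191),.075),("st2",(331,191),.075),("st3",(331,216),.075),("st4",(305,216),.075),("bottle",(276,149),.085),("dish",(246,199),.018),("joy",(181,180),.084),("shelf1",(137,251),.06),("shelf2",(186,271),.06),("shelf3",(134,372),.06),("shelf4",(86,349),.06)]:
    X=onplane(c,uv,z); print(k,X.round(4),proj(sd,X).round(0))
crops=[im[170-40:230,240:350],im[225:315,225:335],im[225:325,370:490]]
big=np.hstack([cv2.resize(x,(360,360),interpolation=2) for x in crops[:1]+crops[2:]])
cv2.imwrite("pics/crop0.png",big)
E
```

```text
specA [264.8 253.7] 38 [0.567  0.0298 0.028 ] [295. 241.]
specB [244.7 298.9] 43 [0.4659 0.0821 0.028 ] [336. 264.]
rowa [136.5 297.7] 47 [0.4785 0.3126 0.088 ] [309. 325.]
rowb [125. 320.] 51 [0.4326 0.3375 0.088 ] [332. 341.]
ring1 [0.5235 0.2873 0.06  ] [287. 319.]
ring2 [0.3863 0.3607 0.06  ] [356. 369.]
pink [0.4491 0.0051 0.028 ] [349. 244.]
aper [ 0.5071 -0.3273  0.09  ] [348. 147.]
stytop [ 0.669  -0.0952  0.155 ] [268. 159.]
biggrey [ 0.7463 -0.1005  0.2   ] [237. 136.]
ref [ 0.4599 -0.0856  0.016 ] [349. 223.]
cUL [ 0.5705 -0.3338  0.09  ] [326. 142.]
cUR [ 0.4594 -0.4317  0.09  ] [370. 132.]
cLR [ 0.3651 -0.3162  0.09  ] [401. 156.]
cLL [ 0.4658 -0.2106  0.09  ] [358. 171.]
st1 [ 0.6977 -0.0719  0.075 ] [254. 191.]
st2 [ 0.6936 -0.1314  0.075 ] [262. 178.]
st3 [ 0.6346 -0.1259  0.075 ] [284. 183.]
st4 [ 0.6387 -0.0671  0.075 ] [277. 196.]
bottle [ 0.8009 -0.0123  0.085 ] [204. 194.]
dish [0.705  0.0667 0.018 ] [233. 243.]
joy [0.741  0.2101 0.084 ] [191. 259.]
shelf1 [0.5871 0.3182 0.06  ] [248. 324.]
shelf2 [0.5339 0.2086 0.06  ] [291. 288.]
shelf3 [0.3231 0.3262 0.06  ] [396. 361.]
shelf4 [0.3782 0.4301 0.06  ] [355. 407.]
```

View pics/crop0.png

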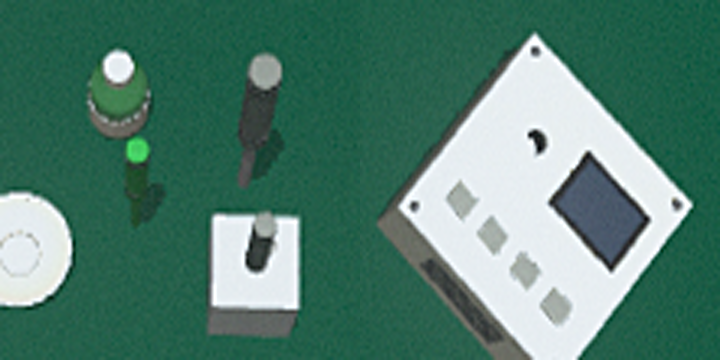

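The crop shows three lookalike sticks: a bigger free grey one, a green one, and the smaller grey stylus in the white-topped stand (top-view pixel (319,192)). I choose the stylus in the stand. The two cameras agree on the positions. First move: turn so the fingers close across the shelf row, then go over specB.

```bash
python3 -m handwheel '[[[0.0854,0,0,0,-7.15],[0.0854,0,0,0,-7.15],[0.0854,0,0,0,-7.15],[0.0854,0,0,0,-7.15],[0.0854,0,0,0,-7.15],[0.0854,0,0,0,-7.15],[0.0854,0,0,0,-7.15],[0.0854,0,0,0,-7.15],[0.0854,0,0,0,-7.15],[0.0854,0,0,0,-7.15],[0.0854,0,0,0,-7.15],[0.0854,0,0,0,-7.15]]]'
python3 -m handwheel '[[[0.0854,0,0,0,-7.15],[0.0854,0,0,0,-7.15],[0.0854,0,0,0,-7.15],[0.0854,0,0,0,-7.15],[0.0854,0,0,0,-7.15],[0.0854,0,0,0,-7.15]]]'
python3 -m handwheel '[[[0.06,-0.003,0.037,0,0],[0.06,-0.003,0.037,0,0],[0.06,-0.003,0.037,0,0],[0.06,-0.003,0.037,0,0],[0.06,-0.003,0.037,0,0],[0.06,-0.003,0.037,0,0],[0.06,-0.003,0.037,0,0],[0.06,-0.003,0.037,0,0],[0.06,-0.003,0.037,0,0],[0.06,-0.003,0.037,0,0],[0.06,-0.003,0.037,0,0],[0.06,-0.003,0.037,0,0]]]'
python3 -m handwheel '[[[0.06,0.021,0.031,0,0],[0.06,0.021,0.031,0,0],[0.06,0.021,0.031,0,0],[0.06,0.021,0.031,0,0],[0.06,0.021,0.031,0,0],[0.06,0.021,0.031,0,0],[0.06,0.021,0.031,0,0],[0.06,0.021,0.031,0,0],[0.06,0.021,0.031,0,0],[0.06,0,0,0,0],[0.06,0,0,0,0]]]'
python3 - <<'E'
from h import *
s=get_state(); c=cam("wrist",s); im=viewer.read_camera("wrist"); cv2.imwrite("pics/w1.png",im)
for n,X in (("A",(.567,.0298,.028)),("B",(.4659,.0821,.028)),("pink",(.449,.005,.028))): print(n,proj(c,X).round(1))
E
```

```text
time: 1.15
eef_pos: [0.259, -0.623, 0.2307]
tcp_rot: [0.583, 0.813, 0.0, -0.0]
contact_force: [-0.7, -0.8, -0.6]
opening: 1.0
finger_force: 0.0
time: 1.65
eef_pos: [0.2589, -0.6231, 0.2307]
tcp_rot: [0.245, 0.969, 0.0, -0.0]
contact_force: [-0.1, -0.3, 0.3]
opening: 1.004
finger_force: 0.0
time: 2.65
eef_pos: [0.5046, -0.2495, 0.2311]
tcp_rot: [0.248, 0.969, 0.0, -0.0]
contact_force: [1.4, -0.3, 0.2]
opening: 0.703
finger_force: 0.0
time: 3.57
eef_pos: [0.4719, 0.0859, 0.2311]
tcp_rot: [0.246, 0.969, -0.0, -0.0]
contact_force: [-0.5, -0.3, 0.2]
opening: 0.702
finger_force: 0.0
A [276.1 276.8]
B [273.6 178.7]
pink [202. 199.]
```

View pics/w1.png

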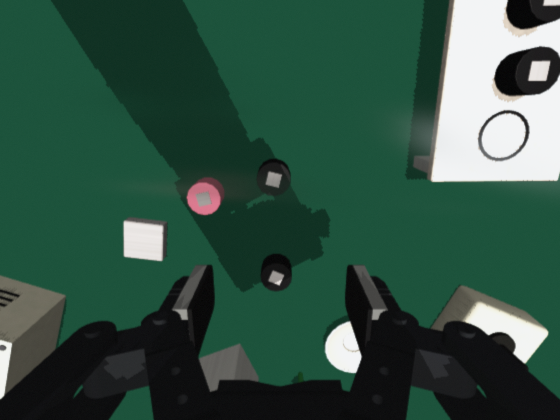

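Wrist view: black specimens with steel tops at (274,180) and (276,278), within 2 px of the prediction; ring at (503,135); pink at (204,197). The shelf edges run vertically in the image, so the yaw is right. I'll work out the refined shifts.

```bash
python3 - <<'E'
from h import *
s=get_state(); c=cam("wrist",s); im=cv2.imread("pics/w1.png")
for n,uv in (("A",(276,278)),("B",(274,180))):
    b,a=blob(im,uv,11,100,255); X=onplane(c,b,.028); print(n,b.round(1),a,X.round(4),delta(s,X).round(4))
print("ring",onplane(c,(503.5,135.5),.06).round(4),"top-cam .5235 .2873", proj(c,(.5235,.2873,.06)).round(1))
E
```

```text
A [275.9 277.6] 139 [0.5681 0.0276 0.028 ] [-0.1115 -0.004   0.2031]
B [273.2 179. ] 178 [0.4664 0.0803 0.028 ] [ 0.003  -0.0065  0.2031]
ring [0.5257 0.287  0.06  ] top-cam .5235 .2873 [503.1 133.2]
```

```bash
python3 -m handwheel '[[[0.06,0.003,-0.0065,0.03,0],[0.06,0,0,0.04,0],[0.06,0,0,0.04,0],[0.06,0,0,0.04,0],[0.06,0,0,0.04,0],[0.06,0,0,0.025,0],[0.06,0,0,0.01,0],[0.06,0,0,0,0],[0.03,0,0,0,0],[0.03,0,0,0,0],[0.03,0,0,0,0],[0.03,0,0,0,0]]]' 40
python3 -m handwheel '[[[0.03,0,0,0,0],[0.03,0,0,0,0],[0.03,0,0,-0.02,0],[0.03,0,0,-0.03,0],[0.03,0,0,-0.04,0],[0.03,0,0,-0.04,0],[0.03,0,0,-0.02,0],[0.03,0,0,0,0]]]'
python3 - <<'E'
from h import *
s=get_state(); print(s["opening"]*.0854,s["finger_force"])
for n,X in (("ring1",(.525,.287,.157)),("ring2",(.386,.361,.157))): print(n,delta(s,X).round(4))
E
```

```text
time: 4.62
eef_pos: [0.4691, 0.0796, 0.0087]
tcp_rot: [0.248, 0.969, 0.0, 0.003]
contact_force: [0.3, -1.4, 4.3]
opening: 0.39
finger_force: 40.0
time: 5.28
eef_pos: [0.4705, 0.0801, 0.1632]
tcp_rot: [0.248, 0.969, 0.001, 0.006]
contact_force: [0.5, -0.1, -1.4]
opening: 0.39
finger_force: 40.0
0.03327581998229138 40.02787113189697
ring1 [0.0516 0.2076 0.0068]
ring2 [0.2091 0.2058 0.005 ]
```

```bash
python3 -m handwheel '[[[0.03,0.026,0.0255,0,0],[0.03,0.026,0.0255,0,0],[0.03,0.026,0.0255,0,0],[0.03,0.026,0.0255,0,0],[0.03,0.026,0.0255,0,0],[0.03,0.026,0.0255,0,0],[0.03,0.026,0.0255,0,0],[0.03,0.026,0.0255,0,0],[0.03,0,0,0,0],[0.03,0,0,0,0],[0.03,0,0,0,0]]]'
python3 - <<'E'
from h import *
s=get_state(); c=cam("wrist",s); im=viewer.read_camera("wrist"); cv2.imwrite("pics/w2.png",im)
print(s["time"],s["eef_pos"],s["tcp_rot"].round(4),delta(s,(.386,.361,.157)).round(4))
for n,X in (("ring1",(.525,.287,.06)),("ring2",(.386,.361,.06)),("ra",(.4785,.3126,.088)),("rb",(.4326,.3375,.088)),("held",s["eef_pos"]+[0,0,.020])): print(n,proj(c,X).round(1))
E
```

```text
time: 6.2
eef_pos: [0.3816, 0.3583, 0.1552]
tcp_rot: [0.248, 0.969, -0.001, -0.001]
contact_force: [-0.8, 0.6, -0.9]
opening: 0.397
finger_force: 40.2
6.2 [0.38159115 0.35832663 0.15520408] [ 2.477e-01  9.688e-01 -9.000e-04 -6.000e-04] [-0.0026  0.0045 -0.0018]
ring1 [287.  386.7]
ring2 [286. 217.]
ra [288.4 359.9]
rb [288.7 299.3]
held [280.2 298.5]
```

View pics/w2.png

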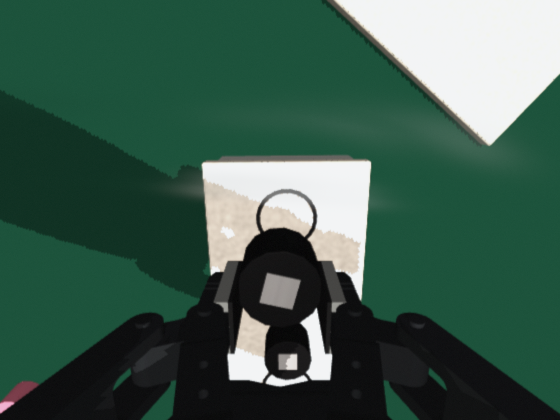

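Wrist view: held specimen's steel top at (280,291), ring at (287,216), which matches the prediction (286,217). The held part sits about 3 mm toward tool +x. I'll correct for that and descend.

```bash
python3 -m handwheel '[[[0.03,-0.0055,0.0045,0,0],[0.03,0,0,0.025,0],[0.03,0,0,0.03,0],[0.03,0,0,0.02,0],[0.03,0,0,0.004,0],[0.03,0,0,0,0],[0.03,0,0,0,0],[0.03,0,0,0.002,0],[0.03,0,0,0,0],[0.03,0,0,0,0]]]'
```

```text
time: 7.08
eef_pos: [0.3902, 0.3606, 0.0767]
tcp_rot: [0.248, 0.969, 0.001, 0.001]
contact_force: [0.0, 0.0, -1.8]
opening: 0.389
finger_force: 40.2
```

```bash
python3 -m handwheel '[[[0.03,0.001,-0.001,0.003,0],[0.03,0,0,0,0],[0.03,0,0,0.003,0],[0.03,0,0,0,0],[0.03,0,0,0,0],[0.03,0,0,0,0]]]'
```

```text
time: 7.58
eef_pos: [0.388, 0.3597, 0.0692]
tcp_rot: [0.248, 0.969, -0.0, -0.0]
contact_force: [-0.3, 0.0, -0.9]
opening: 0.392
finger_force: 40.2
```

```bash
python3 -m handwheel '[[[0.03,0,0,0.0015,0],[0.03,0,0,0,0],[0.03,0,0,0,0]]]';python3 -m handwheel '[[[0.03,0,0,0.0015,0],[0.03,0,0,0,0],[0.03,0,0,0,0]]]'
```

```text
time: 7.83
eef_pos: [0.3882, 0.3599, 0.0688]
tcp_rot: [0.248, 0.969, -0.0, -0.0]
contact_force: [-2.7, -1.9, 6.1]
opening: 0.388
finger_force: 40.8
time: 8.08
eef_pos: [0.3882, 0.3599, 0.0687]
tcp_rot: [0.248, 0.969, -0.0, -0.0]
contact_force: [-5.6, -3.6, 13.3]
opening: 0.395
finger_force: 41.7
```

```bash
python3 -m handwheel '[[[0.03,0,0,-0.002,0],[0.03,0,0,0,0],[0.06,0,0,0,0],[0.06,0,0,0,0],[0.06,0,0,0,0],[0.06,0,0,-0.02,0],[0.06,0,0,-0.04,0],[0.06,0,0,-0.04,0],[0.06,0,0,0,0],[0.06,0,0,0,0]]]'
python3 - <<'E'
from h import *
s=get_state(); c=cam("wrist",s); im=viewer.read_camera("wrist"); cv2.imwrite("pics/w3.png",im)
p=proj(c,(.386,.361,.088)); print(p)
b,a=blob(im,p,18,90,255); print(b,a,onplane(c,b,.088))
print(s["eef_pos"],delta(s,(.5681,.0276,.16)).round(4))
cv2.imwrite("pics/w3c.png",im[120:420,150:450])
E
```

```text
time: 8.92
eef_pos: [0.39, 0.3609, 0.1718]
tcp_rot: [0.248, 0.969, 0.003, 0.003]
contact_force: [0.5, -0.1, -1.0]
opening: 0.701
finger_force: 0.0
[276.3412179  213.39463997]
[276.29256595 211.66666667] 417 [0.38486728 0.36158589 0.088     ]
[0.38995961 0.36093483 0.17176548] [-0.3164 -0.2067  0.0116]
```

View pics/w3c.png

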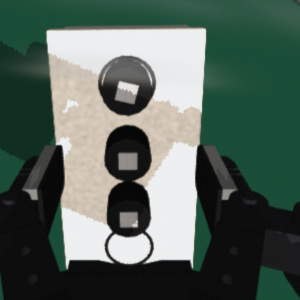

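Placed specimen is centred on its ring, within about 1.5 mm. Now the second specimen.

```bash
python3 -m handwheel '[[[0.06,-0.0316,-0.0207,0,0],[0.06,-0.0316,-0.0207,0,0],[0.06,-0.0316,-0.0207,0,0],[0.06,-0.0316,-0.0207,0,0],[0.06,-0.0316,-0.0207,0,0],[0.06,-0.0316,-0.0207,0,0],[0.06,-0.0316,-0.0207,0,0],[0.06,-0.0316,-0.0207,0,0],[0.06,-0.0316,-0.0207,0,0],[0.06,-0.0316,-0.0207,0,0],[0.06,0,0,0,0],[0.06,0,0,0,0]]]'
python3 - <<'E'
from h import *
s=get_state(); c=cam("wrist",s); im=viewer.read_camera("wrist")
p=proj(c,(.5681,.0276,.028)); b,a=blob(im,p,18,90,255); X=onplane(c,b,.028); print(p,b,a,X.round(4),s["eef_pos"].round(4),delta(s,X-[0,0,.0195]).round(4))
cv2.imwrite("pics/w4.png",im)
E
```

```text
time: 9.97
eef_pos: [0.565, 0.0246, 0.1658]
tcp_rot: [0.25, 0.968, -0.0, -0.002]
contact_force: [-0.1, 1.4, -0.8]
opening: 0.702
finger_force: 0.0
[284.56578466 200.45807099] [285.66787004 198.59566787] 277 [0.5671 0.0292 0.028 ] [0.565  0.0246 0.1658] [-0.0003  0.0053  0.1573]
```

```bash
python3 -m handwheel '[[[0.06,0,0.005,0.02,0],[0.06,0,0,0.04,0],[0.06,0,0,0.04,0],[0.06,0,0,0.035,0],[0.06,0,0,0.018,0],[0.06,0,0,0,0],[0.06,0,0,0,0],[0.03,0,0,0,0],[0.03,0,0,0,0],[0.03,0,0,0,0],[0.03,0,0,0,0],[0.03,0,0,0,0]]]' 40
python3 -m handwheel '[[[0.03,0,0,0,0],[0.03,0,0,-0.02,0],[0.03,0,0,-0.03,0],[0.03,0,0,-0.04,0],[0.03,0,0,-0.04,0],[0.03,0,0,-0.02,0],[0.03,0,0,0,0],[0.03,0,0,0,0]]]'
python3 - <<'E'
from h import *
s=get_state(); print(delta(s,(.525,.287,.157)).round(4))
E
```

```text
time: 11.02
eef_pos: [0.5699, 0.0308, 0.018]
tcp_rot: [0.248, 0.969, 0.001, 0.002]
contact_force: [-1.1, 2.5, 6.3]
opening: 0.391
finger_force: 40.3
time: 11.68
eef_pos: [0.569, 0.0305, 0.1675]
tcp_rot: [0.248, 0.969, 0.0, 0.002]
contact_force: [-0.3, 1.1, -1.3]
opening: 0.389
finger_force: 39.9
[0.1619 0.2037 0.0101]
```

```bash
python3 -m handwheel '[[[0.03,0.0202,0.0255,0,0],[0.03,0.0202,0.0255,0,0],[0.03,0.0202,0.0255,0,0],[0.03,0.0202,0.0255,0,0],[0.03,0.0202,0.0255,0,0],[0.03,0.0202,0.0255,0,0],[0.03,0.0202,0.0255,0,0],[0.03,0.0202,0.0255,0,0],[0.03,0,0,0,0],[0.03,0,0,0,0],[0.03,0,0,0,0],[0.03,0,0,0,0]]]'
python3 - <<'E'
from h import *
s=get_state(); c=cam("wrist",s); im=viewer.read_camera("wrist"); cv2.imwrite("pics/w5.png",im)
print(s["eef_pos"],s["tcp_rot"].round(4),delta(s,(.525,.287,.157)).round(4))
X=s["eef_pos"]+[0,0,.010]; p=proj(c,X); b,a=blob(im,p,25,60,255); print("held pred",p,"seen",b,a,"offset tool",delta(s,onplane(c,b,X[2])).round(4))
print("ring pred",proj(c,(.525,.287,.06)).round(1))
E
```

```text
time: 12.68
eef_pos: [0.524, 0.286, 0.164]
tcp_rot: [0.249, 0.969, -0.001, -0.001]
contact_force: [-0.4, 0.1, 0.3]
opening: 0.38
finger_force: 40.0
[0.5240105  0.28597655 0.16395775] [ 2.487e-01  9.686e-01 -8.000e-04 -9.000e-04] [-0.0004  0.0014  0.007 ]
held pred [280.1924609  286.22352942] seen [279.30584551 284.06367432] 958 offset tool [ 0.0011 -0.0004 -0.01  ]
ring pred [281.7 210.7]
```

View pics/w5.png

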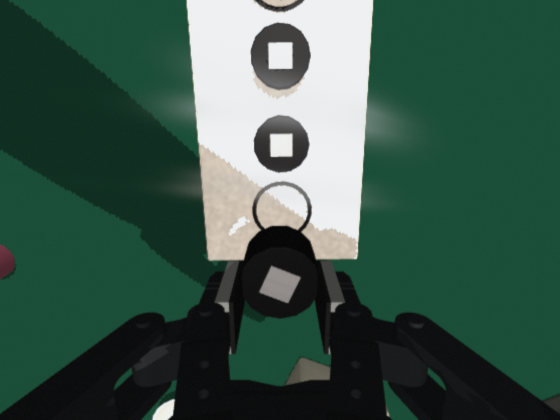

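Ring at (282,210), exactly as predicted; held top at (279,284). Descend.

```bash
python3 -m handwheel '[[[0.03,-0.0015,0.0015,0.01,0],[0.03,0,0,0.025,0],[0.03,0,0,0.03,0],[0.03,0,0,0.015,0],[0.03,0,0,0.002,0],[0.03,0,0,0,0],[0.03,0,0,0,0],[0.03,0,0,0,0],[0.03,0,0,0,0]]]'; python3 -m handwheel '[[[0.03,0,0,0.001,0],[0.03,0,0,0,0],[0.03,0,0,0,0]]]'
```

```text
time: 13.48
eef_pos: [0.5276, 0.2881, 0.0851]
tcp_rot: [0.248, 0.969, 0.001, 0.001]
contact_force: [-0.7, 0.7, -0.2]
opening: 0.384
finger_force: 40.0
time: 13.73
eef_pos: [0.5265, 0.2879, 0.0827]
tcp_rot: [0.248, 0.969, 0.0, 0.0]
contact_force: [0.2, 0.1, -2.1]
opening: 0.383
finger_force: 40.0
```

```bash
python3 -m handwheel '[[[0.03,0,0,0.002,0],[0.03,0,0,0,0],[0.03,0,0,0,0],[0.03,0,0,0,0]]]'; python3 -m handwheel '[[[0.03,0,0,0.0015,0],[0.03,0,0,0,0],[0.03,0,0,0,0]]]';  python3 -m handwheel '[[[0.03,0,0,0.001,0],[0.03,0,0,0,0],[0.03,0,0,0,0]]]'
```

```text
time: 14.07
eef_pos: [0.5263, 0.2878, 0.0802]
tcp_rot: [0.248, 0.969, -0.0, -0.0]
contact_force: [0.4, 1.4, 0.4]
opening: 0.383
finger_force: 40.0
time: 14.32
eef_pos: [0.5263, 0.2878, 0.0786]
tcp_rot: [0.248, 0.969, -0.0, -0.0]
contact_force: [0.3, -0.6, -0.9]
opening: 0.387
finger_force: 40.0
time: 14.57
eef_pos: [0.5265, 0.2879, 0.078]
tcp_rot: [0.248, 0.969, 0.0, 0.0]
contact_force: [-0.5, -0.0, 1.3]
opening: 0.385
finger_force: 40.1
```

```bash
python3 -m handwheel '[[[0.06,0,0,0,0],[0.06,0,0,0,0],[0.06,0,0,0,0],[0.06,0,0,0,0],[0.06,0,0,-0.02,0],[0.06,0,0,-0.03,0],[0.06,0,0,-0.04,0],[0.06,0,0,-0.04,0],[0.06,0,0,0,0],[0.06,0,0,0,0],[0.06,0,0,0,0]]]'
python3 - <<'E'
from h import *
s=get_state(); c=cam("wrist",s); im=viewer.read_camera("wrist"); cv2.imwrite("pics/w6.png",im)
for X0 in ((.525,.287,.088),(.386,.361,.088),(.4785,.3126,.088),(.4326,.3375,.088)):
    p=proj(c,X0)
    if 10<p[1]<400: b,a=blob(im,p,18,90,255); print(p,b,a,onplane(c,b,.088).round(4))
top=cam("top"); it=viewer.read_camera("top"); cv2.imwrite("pics/top6.png",it)
S=np.array((.666,-.097,.155)); print("stylus target",delta(s,S).round(4), s["eef_pos"])
E
```

```text
time: 15.48
eef_pos: [0.5262, 0.2878, 0.2077]
tcp_rot: [0.248, 0.969, -0.0, -0.0]
contact_force: [-0.8, -0.6, -1.2]
opening: 0.7
finger_force: 0.0
[278.1017112  203.48107498] [278.99869452 195.80809399] 766 [0.5197 0.2907 0.088 ]
[278.15084016 136.29638412] [277.82384106 130.08211921] 755 [0.4744 0.3146 0.088 ]
[277.75120755  61.51741008] [275.60413793  66.34068966] 725 [0.4346 0.3346 0.088 ]
stylus target [-0.3076 -0.2702  0.0527] [0.52619439 0.28775861 0.20765886]
```

```bash
python3 - <<'E'
from h import *
s=get_state(); c=cam("wrist",s); im=cv2.imread("pics/w6.png"); t=cam("top"); it=cv2.imread("pics/top6.png")
for X0 in ((.525,.287,.088),(.386,.361,.088),(.4785,.3126,.088),(.4326,.3375,.088)):
    for nm,cc,i,r in (("w",c,im,12),("t",t,it,7)):
        p=proj(cc,X0)
        if 15<p[1]<400:
            b,a=blob(i,p,r,140,255); print(nm,p.round(1),b.round(1),a,onplane(cc,b,.088).round(4))
cv2.imwrite("pics/w6c.png",cv2.resize(im[0:260,180:380],None,fx=2,fy=2))
E
```

```text
w [279.4 205.4] [280.1 202.2] 281 [0.523  0.2887 0.088 ]
t [148.1 275.6] [149. 270.] 1 [0.5372 0.2848 0.088 ]Traceback (most recent call last):
  File "<stdin>", line 7, in <module>
  File "h.py", line 21, in blob
    k=min(range(1,n),key=lambda i:np.hypot(*(ce[i]-r))-0.02*st[i,4]); return ce[k]+[u-r,v-r],st[k,4]
ValueError: min() iterable argument is empty
```

specB's position checks within 2.6 mm of its ring. Now turn to yaw 180° and go above the stylus.

```bash
python3 -m handwheel '[[[0.06,0,0,-0.01,-7.15],[0.06,0,0,-0.01,-7.15],[0.06,0,0,-0.01,-7.15],[0.06,0,0,-0.01,-7.15]]]'
python3 -m handwheel '[[[0.05,-0.0128,-0.035,-0.002,0],[0.05,-0.0128,-0.035,-0.002,0],[0.05,-0.0128,-0.035,-0.002,0],[0.05,-0.0128,-0.035,-0.002,0],[0.05,-0.0128,-0.035,-0.002,0],[0.05,-0.0128,-0.035,-0.002,0],[0.05,-0.0128,-0.035,-0.002,0],[0.05,-0.0128,-0.035,-0.002,0],[0.05,-0.0128,-0.035,-0.002,0],[0.05,-0.0128,-0.035,-0.002,0],[0.05,-0.0128,-0.035,-0.002,0],[0.05,0,0,0,0]]]'
python3 -m handwheel '[[[0.05,0,0,0,0],[0.05,0,0,0,0],[0.05,0,0,0,0]]]'
python3 - <<'E'
from h import *
s=get_state(); c=cam("wrist",s); im=viewer.read_camera("wrist"); cv2.imwrite("pics/w7.png",im)
print(s["eef_pos"],s["tcp_rot"].round(4))
for X in ((.667,-.097,.155),(.667,-.097,.075)): print(proj(c,X).round(1),delta(s,X).round(4))
for (x,y) in ((.03,.03),(.03,-.03),(-.03,.03),(-.03,-.03)): print(proj(c,(.666+x,-.099+y,.075)).round(0))
for n in("stylus_grip",):print(viewer.pinpoint("wrist",n)[:2], viewer.look_for("wrist","stylus")[:2])
E
```

```text
time: 15.92
eef_pos: [0.5255, 0.2875, 0.2456]
tcp_rot: [-0.002, 1.0, -0.001, -0.002]
contact_force: [0.9, -0.5, -0.7]
opening: 0.704
finger_force: 0.0
time: 16.92
eef_pos: [0.6669, -0.1039, 0.2671]
tcp_rot: [0.004, 1.0, -0.001, -0.001]
contact_force: [-0.8, 1.7, -0.7]
opening: 0.586
finger_force: 0.0
time: 17.17
eef_pos: [0.6657, -0.0962, 0.2684]
tcp_rot: [0.001, 1.0, 0.001, -0.001]
contact_force: [-0.1, -0.2, -0.6]
opening: 0.583
finger_force: 0.0
[ 0.66565587 -0.09615304  0.26842183] [ 6.0e-04  1.0e+00  5.0e-04 -1.2e-03]
[278.7 208.7] [-0.0016 -0.001   0.1134]
[278.7 185.8] [-0.0018 -0.0011  0.1934]
[306. 213.]
[248. 213.]
[307. 155.]
[246. 155.]
[{'xy': [0.648, 0.6121], 'confidence': 0.86}, {'xy': [0.4845, 0.7217], 'confidence': 0.84}] [{'extent': [0.46, 0.5507, 0.052, 0.2676], 'confidence': 0.71}, {'extent': [0.6052, 0.5138, 0.0709, 0.1452], 'confidence': 0.63}]
```

View pics/w7.png

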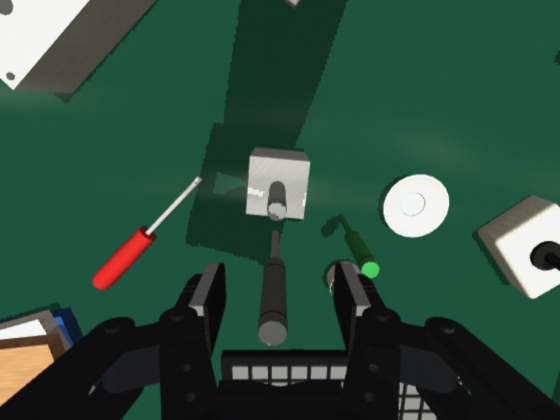

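Stylus top at (278,211) (predicted 209), the bigger grey one at (273,332), the green one at (370,269). Descend and grip the stylus in the stand.

```bash
python3 -m handwheel '[[[0.05,-0.003,-0.0005,0.02,0],[0.05,0,0,0.04,0],[0.05,0,0,0.04,0],[0.05,0,0,0.04,0],[0.05,0,0,0.023,0],[0.05,0,0,0,0],[0.05,0,0,0,0],[0.05,0,0,0,0]]]' 60
python3 -m handwheel '[[[0.0,0,0,0,0],[0.0,0,0,0,0],[0.0,0,0,0,0],[0.0,0,0,0,0],[0,0,0,0,0],[0,0,0,0,0],[0,0,0,0,0]]]'
```

```text
time: 17.98
eef_pos: [0.6709, -0.0979, 0.1095]
tcp_rot: [0.001, 1.0, -0.001, 0.002]
contact_force: [0.2, -0.1, 1.0]
opening: 0.586
finger_force: 0.0
time: 18.57
eef_pos: [0.6707, -0.0984, 0.1096]
tcp_rot: [0.001, 1.0, -0.001, 0.002]
contact_force: [-0.1, 0.1, 6.4]
opening: 0.159
finger_force: 58.3
```

```bash
python3 -m handwheel '[[[0,0,0,-0.005,0],[0,0,0,-0.015,0],[0,0,0,-0.025,0],[0,0,0,-0.035,0],[0,0,0,-0.035,0],[0,0,0,-0.03,0],[0,0,0,-0.005,0],[0,0,0,0,0],[0,0,0,0,0],[0,0,0,0,0]]]' 80
python3 - <<'E'
from h import *
s=get_state(); print(s["eef_pos"],s["tcp_rot"].round(4)); c=cam("side"); im=viewer.read_camera("side"); cv2.imwrite("pics/side8.png",im)
tz=s["eef_pos"][2]-.1046; print("tip pred side",proj(c,[*s["eef_pos"][:2],tz]).round(1), "target shift", delta(s,(.5065,-.3275,s["eef_pos"][2])).round(4))
x,y=map(int,proj(c,s["eef_pos"])); cv2.imwrite("pics/side8c.png",cv2.resize(im[y-70:y+100,x-80:x+80],None,fx=3,fy=3))
E
```

```text
time: 19.4
eef_pos: [0.668, -0.0976, 0.2539]
tcp_rot: [0.001, 1.0, 0.001, -0.002]
contact_force: [-0.1, 0.5, -1.1]
opening: 0.156
finger_force: 78.3
[ 0.66795456 -0.09762741  0.25393156] [ 1.2e-03  1.0e+00  7.0e-04 -2.4e-03]
tip pred side [268.5 160.7] target shift [ 0.1609 -0.2303  0.0004]
```

View pics/side8c.png

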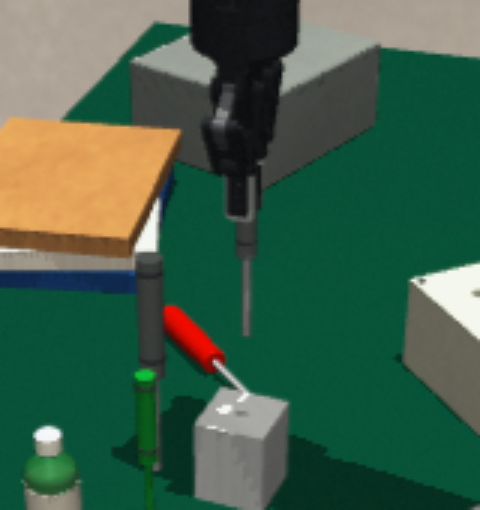

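Stylus is held upright, tip at crop (247,335), clear of the stand. Now over the controller.

```bash
python3 -m handwheel '[[[0,0.02,-0.0288,0,0],[0,0.02,-0.0288,0,0],[0,0.02,-0.0288,0,0],[0,0.02,-0.0288,0,0],[0,0.02,-0.0288,0,0],[0,0.02,-0.0288,0,0],[0,0.02,-0.0288,0,0],[0,0.02,-0.0288,0,0],[0,0,0,0,0],[0,0,0,0,0],[0,0,0,0,0],[0,0,0,0,0]]]'
python3 - <<'E'
from h import *
s=get_state(); print(s["eef_pos"],s["tcp_rot"].round(4)); 
for n in ("wrist","side"):
    c=cam(n,s); im=viewer.read_camera(n); cv2.imwrite(f"pics/{n}9.png",im)
    p=proj(c,(.5065,-.3275,.09)); t=proj(c,s["eef_pos"]-[0,0,.1046]); print(n,"hole",p.round(1),"tip",t.round(1))
    u,v=map(int,(p+t)/2); u0,v0=max(u-50,0),max(v-50,0); cr=im[v0:v0+100,u0:u0+100]; print(u0,v0)
    cv2.imwrite(f"pics/{n}9c.png",cv2.resize(cr,(400,400),interpolation=2))
    for nm in("aperture","stylus_tip"): print(nm,[(np.multiply(q["xy"],(560,420)).round(1),q["confidence"]) for q in viewer.pinpoint(n,nm)[:2]])
cv2.imwrite("pics/9c.png",np.hstack([cv2.imread("pics/wrist9c.png"),cv2.imread("pics/side9c.png")]))
E
```

```text
time: 20.45
eef_pos: [0.509, -0.3269, 0.2557]
tcp_rot: [0.001, 1.0, 0.001, -0.001]
contact_force: [-0.4, 0.4, -1.4]
opening: 0.153
finger_force: 78.4
[ 0.50899085 -0.32688549  0.25568037] [ 6.e-04  1.e+00  8.e-04 -7.e-04]
wrist hole [278.9 188.3] tip [279.8 210.2]
229 149
aperture [(array([281.2, 187.5]), 0.89)]
stylus_tip [(array([502.7, 327.3]), 0.82), (array([280.1, 207.6]), 0.76)]
side hole [348.5 146.7] tip [349.9 126.3]
299 86
aperture [(array([348.5, 147.4]), 0.86)]
stylus_tip [(array([350.8, 127.9]), 0.58), (array([239.2, 228.3]), 0.53)]
```

View pics/9c.png

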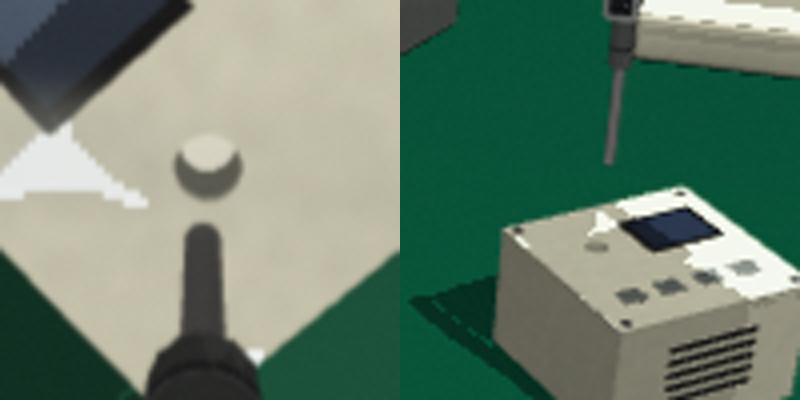

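The crops show the hole at wrist (281,190.7) and side (348.2,147.5), and the tip at wrist (279.7,207.5) and side (351,127). Computing the shift.

```bash
python3 - <<'E'
from h import *
s=get_state(); cw=cam("wrist",s); cs=cam("side"); print(s["eef_pos"])
hw=onplane(cw,(281,190.7),.09); hs=onplane(cs,(348.2,147.5),.09); ht=onplane(cam("top"),(429,264.2),.09)
def tri(a,b):
    A=[];B=[]
    for t,d in(a,b):
        d=d/np.linalg.norm(d);P=np.eye(3)-np.outer(d,d);A.append(P);B.append(P@t)
    return np.linalg.lstsq(np.vstack(A),np.hstack(B),rcond=None)[0]
T=tri(ray(cw,(279.7,207.5)),ray(cs,(351,127)))
for n,v in(("hw",hw),("hs",hs),("ht",ht),("tip",T)):print(n,v.round(4))
print("tip in tool",delta(s,T).round(4))
for z in(.1511,): print("tip on plane w,s",onplane(cw,(279.7,207.5),z).round(4),onplane(cs,(351,127),z).round(4))
E
```

```text
[ 0.50921086 -0.32735262  0.25684599]
hw [ 0.5095 -0.3262  0.09  ]
hs [ 0.5065 -0.3227  0.09  ]
ht [ 0.5078 -0.3274  0.09  ]
tip [ 0.5069 -0.3275  0.1495]
tip in tool [ 0.0023 -0.0002  0.1073]
tip on plane w,s [ 0.5076 -0.3276  0.1511] [ 0.5056 -0.3237  0.1511]
```

```bash
python3 -m handwheel '[[[0,-0.0015,0.0012,0,0],[0,0,0,0.015,0],[0,0,0,0.02,0],[0,0,0,0.01,0],[0,0,0,0.002,0],[0,0,0,0,0],[0,0,0,0,0],[0,0,0,0,0],[0,0,0,0,0]]]'
python3 - <<'E'
from h import *
s=get_state(); print(s["eef_pos"],s["tcp_rot"].round(4)); 
for n in ("wrist","side"):
    c=cam(n,s); im=viewer.read_camera(n); cv2.imwrite(f"pics/{n}10.png",im)
    for nm in("aperture","stylus_tip"): print(n,nm,[(np.multiply(q["xy"],(560,420)).round(1),q["confidence"]) for q in viewer.pinpoint(n,nm)[:2]])
    t=proj(c,s["eef_pos"]+[-.002,0,-.1065]); print("pred tip",t,"hole",proj(c,(.508,-.326,.09)))
E
```

```text
time: 21.5
eef_pos: [0.5108, -0.3273, 0.2113]
tcp_rot: [0.001, 1.0, -0.001, 0.001]
contact_force: [-0.4, 0.9, -1.0]
opening: 0.158
finger_force: 78.4
[ 0.51080718 -0.3272976   0.21126428] [ 1.2e-03  1.0e+00 -8.0e-04  9.0e-04]
wrist aperture [(array([279.7, 200.2]), 0.91)]
wrist stylus_tip [(array([276.5, 207.2]), 0.6)]
pred tip [280.18648059 206.5590403 ] hole [281.75822592 200.33480759]
side aperture [(array([348.6, 144.3]), 0.68), (array([349.8, 141. ]), 0.39)]
side stylus_tip [(array([238. , 226.1]), 0.8), (array([350.3, 141. ]), 0.65)]
pred tip [348.19053845 141.7640844 ] hole [347.85536668 146.84469027]
```

```bash
python3 -m handwheel '[[[0,0.0005,0.001,0,0],[0,0,0,0.01,0],[0,0,0,0.01,0],[0,0,0,0.01,0],[0,0,0,0,0],[0,0,0,0,0],[0,0,0,0,0]]]'; python3 -m handwheel '[[[0,0,0,0.005,0],[0,0,0,0.003,0],[0,0,0,0,0],[0,0,0,0,0]]]'
```

```text
time: 22.38
eef_pos: [0.5097, -0.3258, 0.1795]
tcp_rot: [0.001, 1.0, 0.0, -0.0]
contact_force: [0.7, 0.4, 0.0]
opening: 0.153
finger_force: 78.4
time: 22.72
eef_pos: [0.5097, -0.3257, 0.1716]
tcp_rot: [0.001, 1.0, 0.0, -0.0]
contact_force: [-0.3, 0.5, -0.9]
opening: 0.156
finger_force: 78.4
```

```bash
for i in 1 ; do python3 -m handwheel '[[[0,0,0,0.002,0],[0,0,0,0,0],[0,0,0,0,0]]]'; python3 -m handwheel '[[[0,0,0,0.002,0],[0,0,0,0,0],[0,0,0,0,0]]]'; python3 -m handwheel '[[[0,0,0,0.002,0],[0,0,0,0,0],[0,0,0,0,0]]]'; done
```

```text
time: 22.97
eef_pos: [0.5097, -0.3258, 0.1698]
tcp_rot: [0.001, 1.0, 0.0, -0.0]
contact_force: [-1.0, 0.1, -1.0]
opening: 0.152
finger_force: 78.4
time: 23.22
eef_pos: [0.51, -0.326, 0.1681]
tcp_rot: [0.001, 1.0, -0.0, 0.0]
contact_force: [0.1, -0.9, 0.6]
opening: 0.156
finger_force: 78.4
time: 23.47
eef_pos: [0.51, -0.326, 0.1662]
tcp_rot: [0.001, 1.0, -0.0, 0.0]
contact_force: [-0.1, -0.9, 1.6]
opening: 0.159
finger_force: 78.4
```

```bash
python3 -m handwheel '[[[0,0,0,0.002,0],[0,0,0,0,0],[0,0,0,0,0]]]'; python3 -m handwheel '[[[0,0,0,0.0015,0],[0,0,0,0,0],[0,0,0,0,0]]]'; python3 -m handwheel '[[[0,0,0,0.001,0],[0,0,0,0,0],[0,0,0,0,0]]]'
```

```text
time: 23.72
eef_pos: [0.51, -0.326, 0.1642]
tcp_rot: [0.001, 1.0, -0.0, 0.0]
contact_force: [0.1, -0.6, 2.4]
opening: 0.151
finger_force: 78.5
time: 23.97
eef_pos: [0.51, -0.326, 0.1627]
tcp_rot: [0.001, 1.0, -0.0, 0.0]
contact_force: [-0.6, -0.9, 4.7]
opening: 0.154
finger_force: 78.5
time: 24.22
eef_pos: [0.5101, -0.3261, 0.1624]
tcp_rot: [0.001, 1.0, -0.0, 0.0]
contact_force: [-0.2, 0.3, 6.1]
opening: 0.155
finger_force: 79.3
```

```bash
python3 -m handwheel '[[[0,0,0,0.0007,0],[0,0,0,0,0],[0,0,0,0,0],[0,0,0,0,0]]]'
python3 - <<'E'
from h import *
im=viewer.read_camera("top"); c=cam("top")
for uv in ((148,276),(138,298),(127,320),(115,343)):
    b,a=blob(im,uv,5,140,255); print(b.round(1),a,onplane(c,b,.088).round(4))
E
```

```text
time: 24.55
eef_pos: [0.5103, -0.3261, 0.1623]
tcp_rot: [0.001, 1.0, -0.0, 0.001]
contact_force: [-1.1, 0.7, 8.4]
opening: 0.154
finger_force: 79.4
[147.  275.6] 45 [0.5252 0.2892 0.088 ]
[136.5 297.8] 46 [0.4783 0.3127 0.088 ]
[125.2 319.9] 49 [0.4327 0.3371 0.088 ]
[113.3 343.5] 48 [0.385  0.3623 0.088 ]
```

The four specimens stand 52 mm apart in line, the button is on its stop with about 8 N, and the stylus is gripped. Handing in.

```bash
python3 -c "from plant import sign_off; print(sign_off())"
```

```text
the job is handed in; nothing more can be done
None
```

I put both specimens on their rings, about 2 mm off centre by the last top-camera check. The stylus is still gripped and holding the reset button on its stop at about 8 N. The job was handed in after about 25 s of the 64 s limit; sign-off returned no verdict.

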